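Lock both push-push buttons by feel and fit the guard hood

TASK

Make sure that both push-push buttons on the grey switch box, the blue and the white, are locked in, then put the yellow guard hood over them so that it sits fully down on the box. The caps spring back to the same height either way, so feel each one with a light press: a button that is out resists after a few millimetres, a locked one only deep down; click over any that is out with one full stroke, never pressing harder than about 25 N. Leave the bottle, tape roll, loupe and screwdriver where they are.

Things in the scene. Friction and masses are not known exactly. Their poses are not given: they have to be found in the camera images.
- switch_box: fixed grey switch box on the bench, 100 x 166 mm, origin at the centre of its underside, z up, y along its long side. Grey base 36 mm high; on it a black plinth, 64 (x) x 130 (y) mm, 12 mm high, leaving a ledge round it for the hood's edge. Two button caps stand on the plinth, at y = +34 mm (blue) and -34 mm (white); each may be locked or out at the start
- cap_left: blue button cap, upright, 31 mm diameter; origin on its axis 30 mm below its top. Light free stroke (0.6 to 1.7 N), then the hidden plunger is met: OUT, 3 mm down (rises at once to 4 N, then 5 to 10 N further on); LOCKED, about 11 to 12 mm down (rises to 6 N). Pushed 19 to 22 mm down at under 80 mm/s and let up fully, it changes state, either way; under 15 mm changes nothing. Hard bottom at 23 mm
- cap_right: white button cap, upright, 31 mm diameter; origin on its axis 30 mm below its top. Light free stroke (0.6 to 1.7 N), then the hidden plunger is met: OUT, 3 mm down (rises at once to 4 N, then 5 to 10 N further on); LOCKED, about 11 to 12 mm down (rises to 6 N). Pushed 19 to 22 mm down at under 80 mm/s and let up fully, it changes state, either way; under 15 mm changes nothing. Hard bottom at 23 mm
- cap_left_top (a point): centre of the top face of the blue cap, at x 0, y +34 mm in the box's frame, 78 mm above the bench (30 mm above the plinth) when not pressed; the cap returns to this height whether the button is locked or out, so its pose does not tell the state. z up
- cap_right_top (a point): centre of the top face of the white cap, at x 0, y -34 mm in the box's frame, 78 mm above the bench (30 mm above the plinth) when not pressed; the cap returns to this height whether the button is locked or out, so its pose does not tell the state. z up
- contact_left: fixed contact inside the box, 39 mm below the plinth's top under the blue cap, out of sight and reach; its pose never changes relative to the box. The button's plunger bears on it with 1 to 2 N while the button is locked and does not touch it while the button is out
- contact_right: fixed contact inside the box, 39 mm below the plinth's top under the white cap, out of sight and reach; its pose never changes relative to the box. The button's plunger bears on it with 1 to 2 N while the button is locked and does not touch it while the button is out
- hood: loose yellow guard hood upright on the bench, 76 (x) x 142 (y) mm outside, open below, walls 3 mm: 70 x 136 mm inside (3 mm play all round the plinth, either way round fits), 48 mm deep; 51 mm high without its grip, 0.11 to 0.23 kg. Origin at the centre of its lower edge, z up; when fitted it lies 36 mm above the box's origin, y axes in line
- hood_grip (a point): centre of the hood's black grip rib, 63 mm above the hood's lower edge; the rib stands on the hood's middle, 50 mm long along the hood's x, 12 mm thick along its y (pinch it along y), from 51 to 74 mm above the lower edge
- dropper_bottle: loose small brown bottle, 34 mm diameter, 70 mm high, origin at the centre of its underside; leave alone
- label_tape: loose yellow tape roll lying flat, 68 mm diameter, 19 mm high, origin at the centre of its underside; leave alone
- loupe: loose black eye loupe, 34 mm diameter, 26 mm high, origin at the centre of its underside; leave alone
- screwdriver: loose small blue screwdriver lying flat, 140 mm long along its y, 12 mm thick, origin at the middle underneath; leave alone
There are look-alikes about, which are no part of the job. There is more than one size of the hood; the one meant has the size given above.

How it is judged:
By the outcome, as a careful person would: the job done as asked, in the order asked, and still so for the second after the job is handed in, with the robot touching nothing.
It also fails if it takes over 50 s, if anything falls off the work surface, if the arm or the gripper's body presses on something with over 40 N, if the wrist force passes 120 N, or if a joint passes its speed limit or range.

ROBOT

A 7-joint arm with a two-finger parallel gripper is mounted at the origin on a cart in front of the work surface, level with it; the furniture and walls round the work are solid. World frame = base frame: x ahead of the robot, y to its left, z up, the work surface at z = 0. Lengths are in m, angles in degrees, forces in N, time in s.
With the tool pointing down it reaches from about 0.35 to 0.775 m from the base axis. Payload 3.1 kg.
Tool frame: the origin (TCP) lies on the centre line of the jaws, within the pads' length; the fingertips stand 17 mm ahead of it and the grasp point (between the pads) lies 2 mm behind it (robot.tip_reach is the distance from the TCP to the fingertips, in m); z points along the fingers, y is the direction in which the jaws open and shut (so a half turn about z gives the same grasp; the last joint's range is limited). The gripper opens to 85 mm and grips with 20 to 120 N. Pads are 22 mm wide; open, the fingers measure 114 mm over their backs; the gripper's body (76 mm by 85 mm) begins 54 mm behind the grasp point. The pads swing forward as they close: fully open they stand 13 mm farther back than shut.
Start: joints at [-66.446, 17.813, 0.802, 86.603, -0.252, 75.585, -1.558], TCP at [0.241, 0.495, 0.212] pointing down, gripper open.
Joint ranges: [-154.91, 154.91], [-16.99, 109.72], [-72.82, 74.43], [7.12, 147.25], [-82.49, 262.49], [11.32, 116.49], [-174.64, 174.64]. Speed limits (degrees/s): [159.86, 159.86, 180, 180, 180, 180, 180].

INTERFACE

Orientations are given as [roll, pitch, yaw] about the fixed x, y, z axes, in that order (R = Rz(yaw) Ry(pitch) Rx(roll)).
In Python, from station import robot, fingers, vision, workorder, recognise gives the robot as it stands. Calls block until the motion is done:
- robot.move_to(position, orientation): joint-space move of the TCP to a pose.
- robot.line_to(position, orientation=None, velocity=0.15, f_stop=None): straight line of the TCP; orientation=None keeps the orientation; velocity is the mean speed in m/s. With f_stop (N) it stops when the force on the tool has changed by that much, and returns True; else False.
- robot.move_j(angles): joint-space move.
- fingers.gripper_to(opening, force=None): opening from 0.0 (shut) to 1.0 (fully open); force is the grip in N (None keeps the last); returns when the fingers have stopped.
- robot.pause(seconds).
- robot.inverse_kinematics(position, orientation): joint angles nearest the present ones, or None.
- vision.grab_frame(name): name is "scene" or "top" or "wrist"; returns the picture (420x560x3 uint8, red, green, blue); there is no depth.
- vision.calibration(name): a dict with "mtx" (3x3 intrinsics, pixels), "k1" (the pictures are not rectified: a ray, as slopes to the right and down, at radius r is drawn at 1 + k1 r^2 times it, then the intrinsics apply), "extrinsics" (4x4, takes a point from world to camera coordinates); the wrist camera has in their place "T_tool_cam" (4x4, takes a point from camera to tool coordinates, whose origin is the TCP and whose axes are the flange's). Camera axes: x right, y up, looking along -z (the intrinsics and any distortion apply to the point x, -y, -z); pixel columns grow to the right and rows downward; lengths in m; the calibration is good to about 2 mm. A picture is of the moment at which its call begins: read the wrist's pose just before it. calibration takes no time and is no camera call.
A pose or a line that the arm cannot do raises robot.PlanningError and nothing moves.
- workorder.close_job(): hands the job in, once; it reports no verdict.
Trained networks look in the newest picture that a camera, given by its name, has taken for a name from the list of things; names that differ only in an ending like _2 or _b are one class to them, and where a whole thing is asked for, a point or a joint stands for the part that bears it (a point fixed in the world has none). Each returns a list of dicts, best first, with "p" (0 to 1); they miss things now and then, are a little off and sometimes report something else, mostly with a low value. They report only what shows in the picture. A call takes as long as a camera call. They do not tell look-alikes from the thing itself.
- recognise(label, camera): "rect" ([centre column, centre row, width, height] in pixels, round what is visible of it).
Readings, each from a call of its own:
- robot.current_time_s(): time.
- robot.current_joint_positions(): joint angles.
- robot.current_dq(): joint speeds.
- robot.current_joint_torque(): joint torques, N m.
- robot.current_tool_pos(): TCP position.
- robot.current_eef_rot(): TCP orientation.
- robot.current_contact_force(): force on the tool from outside, world axes, zero at the start.
- robot.current_torque(): the same for the moment, N m.
- robot.current_finger_gap(): opening from 0.0 (shut) to 1.0 (fully open).
Only numpy, scipy, OpenCV 4.12 (cv2) and the standard library are available. Lean on these libraries where they do the work, as an engineer would, in place of code of your own. Each camera call takes 0.05 s, during which the arm holds its last target. There are 200 camera calls.

## Working session

There is one attempt and no reset: what is moved stays moved. The work goes in short steps, each a Python script; the robot and the scene stay as the last script left them, time stands still between calls to the robot, and variables do not carry over. Pictures are saved under pics/ and viewed, about 8 in all and at most 12, crops included, and the job is handed in when it is done.

```bash
ls; mkdir -p pics; python3 - <<'E'
from station import robot, fingers, vision, workorder, recognise
import cv2
print(robot.current_time_s())
for n in ("top","scene"):
    im=vision.grab_frame(n); cv2.imwrite(f"pics/{n}0.png",im[:,:,::-1])
    for l in ("switch_box","cap_left","cap_right","hood","hood_grip"):
        print(n,l,[(d["rect"],round(d["p"],2)) for d in recognise(l,n)][:4])
    print(vision.calibration(n))
print(robot.current_time_s(),robot.current_tool_pos(),robot.current_eef_rot())
E
```

```text
pics
0.0
top switch_box [([222.8, 212.8, 70.5, 51.5], 0.62), ([238.1, 211.7, 11.3, 13.6], 0.47)]
top cap_left [([207.2, 208.8, 5.9, 9.7], 0.53)]
top cap_right [([238.4, 212.2, 8.1, 8.2], 0.69)]
top hood [([361.9, 240.5, 63.5, 56.3], 0.84), ([427.1, 287.1, 42.0, 49.5], 0.57)]
top hood_grip [([426.8, 287.3, 44.6, 46.8], 0.94), ([364.8, 238.9, 71.4, 53.6], 0.89), ([205.5, 208.4, 9.0, 6.8], 0.7)]
{'mtx': array([[546.44985027,   0.        , 282.04670941],
       [  0.        , 546.44985027, 210.49292162],
       [  0.        ,   0.        ,   1.        ]]), 'k1': 0.07749713911247295, 'extrinsics': array([[ 0.05795889, -0.9983175 ,  0.00171442, -0.02978101],
       [ 0.97715855,  0.05708201,  0.20470175, -0.54281281],
       [-0.2044552 , -0.01018902,  0.97882289, -1.24768744],
       [ 0.        ,  0.        ,  0.        ,  1.        ]])}
scene switch_box [([249.9, 214.9, 57.2, 41.8], 0.77), ([254.9, 207.3, 10.5, 13.5], 0.62)]
scene cap_left [([240.4, 199.8, 13.6, 9.1], 0.63)]
scene cap_right [([256.0, 206.3, 9.2, 14.2], 0.54)]
scene hood [([327.6, 253.5, 41.0, 48.8], 0.78), ([305.8, 213.6, 10.1, 13.9], 0.43)]
scene hood_grip [([380.8, 286.6, 8.4, 18.4], 0.68), ([325.7, 253.1, 42.2, 42.6], 0.59)]
{'mtx': array([[477.75896845,   0.        , 284.69887416],
       [  0.        , 477.75896845, 211.14124073],
       [  0.        ,   0.        ,   1.        ]]), 'k1': 0.015193580473791646, 'extrinsics': array([[ 0.54184884, -0.84043897,  0.00788527, -0.29090368],
       [ 0.40090146,  0.26669276,  0.87644338, -0.28434902],
       [-0.73870011, -0.47173861,  0.48144037, -1.08847057],
       [ 0.        ,  0.        ,  0.        ,  1.        ]])}
0.6 [0.24061957 0.49458531 0.21181075] [1.79998231e+02 5.45974353e-03 1.54062815e+02]
```

```bash
python3 - <<'E'
import cv2
im=cv2.imread("pics/top0.png")[150:350,150:480]
cv2.imwrite("pics/topc.png",cv2.resize(im,None,fx=2.4,fy=2.4,interpolation=cv2.INTER_CUBIC))
E
```

```text
(no output)
```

View pics/topc.png

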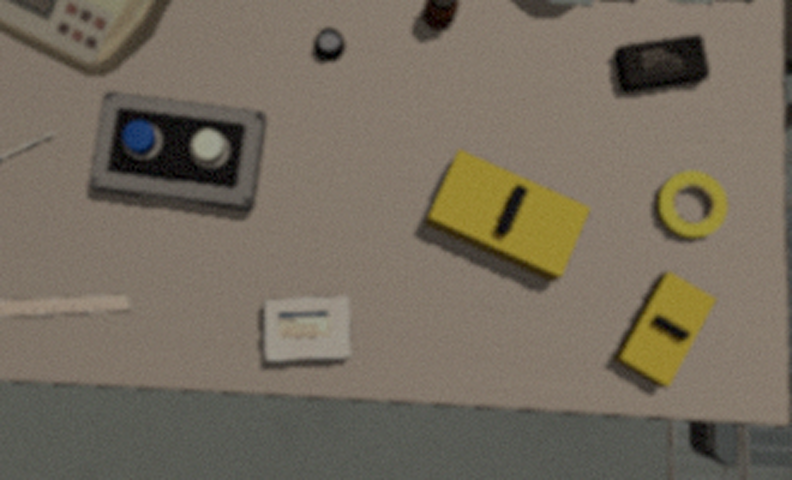

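View pics/scene0.png

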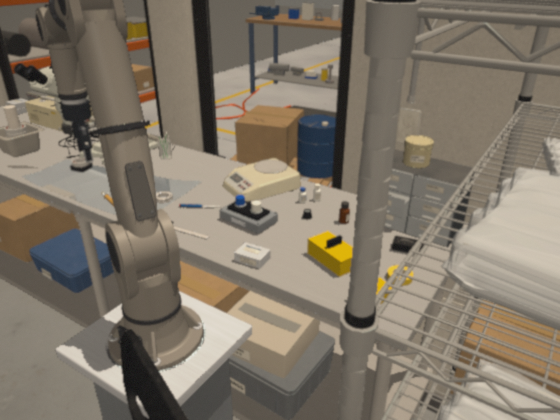

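The top view shows the box with the blue cap at about (209,207) px and the white at (237,211). The big yellow hood is at about (362,239) and a smaller look-alike at (427,287). Next I'll localise coarsely and check sizes.

```bash
cat >h.py <<'E'
import numpy as np, cv2
from scipy.spatial.transform import Rotation as R
from station import robot, fingers, vision, workorder, recognise
F=np.diag([1.,-1,-1])
def wristpose():
    T=np.eye(4); T[:3,3]=robot.current_tool_pos(); T[:3,:3]=R.from_euler('xyz',robot.current_eef_rot(),degrees=True).as_matrix()
    return T
def camT(name,tool=None):   # world<-cam
    c=vision.calibration(name)
    return tool@c["T_tool_cam"] if name=="wrist" else np.linalg.inv(c["extrinsics"])
def world(name,px,z,tool=None):
    c=vision.calibration(name); T=camT(name,tool)
    n=cv2.undistortPoints(np.array(px,float).reshape(-1,1,2),c["mtx"],np.array([c["k1"],0,0,0]))[:,0]
    d=np.c_[n[:,0],-n[:,1],-np.ones(len(n))]@T[:3,:3].T
    o=T[:3,3]; return o+d*((np.array(z)-o[2])/d[:,2])[:,None]
def project(name,P,tool=None):
    c=vision.calibration(name); T=np.linalg.inv(camT(name,tool))
    q=(np.atleast_2d(P)@T[:3,:3].T+T[:3,3])@F
    return cv2.projectPoints(q,np.zeros(3),np.zeros(3),c["mtx"],np.array([c["k1"],0,0,0,0]))[0][:,0]
E
python3 - <<'E'
from h import *
np.set_printoptions(precision=4,suppress=True)
cr=lambda L:[(150+x/2.4,150+y/2.4) for x,y in L]
b=world("top",cr([(141,135),(210,145)]),.078);print(b,np.linalg.norm(b[0]-b[1]))
h=world("top",cr([(458,152),(588,208),(562,275),(430,215)]),.051)
print(h,h.mean(0),np.linalg.norm(np.diff(h,axis=0),axis=1))
s=world("top",cr([(668,273),(714,298),(664,386),(619,360)]),.04)
print(np.linalg.norm(np.diff(s,axis=0),axis=1))
print(vision.calibration("wrist"))
for p in (b.mean(0),h.mean(0)):
  for yaw in range(-180,180,30):
    q=robot.inverse_kinematics([p[0],p[1],.3],[180,0,yaw]); print(yaw,None if q is None else np.round(q,0))
E
```

```text
[[0.5392 0.1738 0.078 ]
 [0.5332 0.1058 0.078 ]] 0.0682218840141333
[[ 0.546  -0.1389  0.051 ]
 [ 0.4972 -0.2684  0.051 ]
 [ 0.4295 -0.2442  0.051 ]
 [ 0.481  -0.1136  0.051 ]] [ 0.4884 -0.1913  0.051 ] [0.1385 0.0718 0.1403]
[0.0493 0.0999 0.0483]
{'mtx': array([[332.3684,   0.    , 280.551 ],
       [  0.    , 332.3684, 207.2585],
       [  0.    ,   0.    ,   1.    ]]), 'k1': -0.08359948996154166, 'T_tool_cam': array([[ 0.0005,  0.9565,  0.2916,  0.0739],
       [ 1.    , -0.0002, -0.001 , -0.0015],
       [-0.0009,  0.2916, -0.9565, -0.1617],
       [ 0.    ,  0.    ,  0.    ,  1.    ]])}
-180 [-29.  17.  18.  76.  -5.  88.  78.]
-150 [-27.  17.  14.  76.  -4.  87. 107.]
-120 [-24.  17.  11.  76.  -3.  87. 136.]
-90 [-21.  17.   7.  76.  -2.  87. 165.]
-60 [ -59.   25.   65.   77.  -23.   91. -147.]
-30 [ -59.   25.   65.   77.  -23.   91. -117.]
0 [-43.  19.  37.  77. -11.  88. -97.]
30 [-40.  18.  33.  77. -10.  88. -68.]
60 [-40.  18.  33.  77. -10.  88. -38.]
90 [-37.  18.  29.  77.  -8.  88.  -9.]
120 [-34.  17.  24.  77.  -7.  88.  19.]
150 [-30.  17.  19.  76.  -5.  88.  48.]
-180 [-25.  19.  61.  82. -17.  88. 125.]
-150 [-24.  19.  60.  82. -16.  88. 155.]
-120 [ 63.  23. -62.  79.  20.  90. 153.]
-90 [ -27.   21.   65.   82.  -19.   89. -143.]
-60 [ -27.   21.   65.   82.  -19.   89. -113.]
-30 [-27.  21.  65.  82. -19.  89. -83.]
0 [-21.  18.  54.  82. -14.  88. -57.]
30 [-25.  19.  61.  82. -17.  88. -25.]
60 [-25.  20.  62.  82. -17.  88.   6.]
90 [-27.  21.  65.  82. -19.  89.  37.]
120 [-27.  21.  65.  82. -19.  89.  67.]
150 [-27.  21.  65.  82. -18.  89.  97.]
```

```bash
python3 - <<'E'
from h import *
np.set_printoptions(precision=4,suppress=True)
fingers.gripper_to(0.0,force=40)
robot.move_to([.536,.14,.24],[180,0,175])
T=wristpose(); im=vision.grab_frame("wrist"); cv2.imwrite("pics/w1.png",im[:,:,::-1]); np.save("w1.npy",T)
for l in ("cap_left","cap_right","switch_box"): print(l,[(d["rect"],round(d["p"],2)) for d in recognise(l,"wrist")][:3])
print(T[:3,3],robot.current_eef_rot(),robot.tip_reach,robot.current_time_s(),robot.current_contact_force())
E
```

```text
cap_left [([312.8, 185.3, 29.2, 36.4], 0.64)]
cap_right [([247.5, 185.3, 29.8, 35.2], 0.81)]
switch_box [([280.6, 173.5, 149.5, 90.2], 0.67)]
[0.5355 0.1418 0.2398] [179.9829  -0.0176 175.1226] 0.017 3.2583 [-0.4369  0.0049 -0.1367]
```

View pics/w1.png

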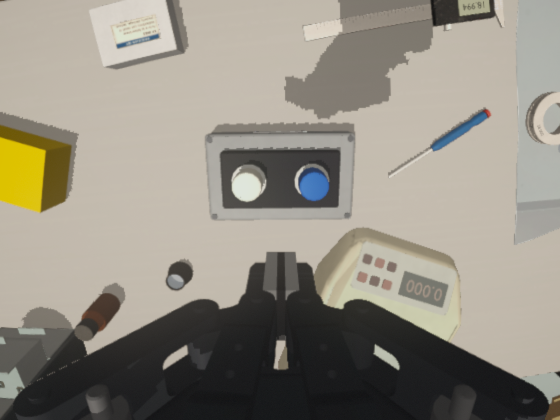

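The wrist view shows the box, level, with its corners at about (207,133), (354,133), (353,219) and (208,220). The white cap is at (247,184) and the blue at (314,185). I'll fit the numbers from colour masks.

```bash
python3 - <<'E'
from h import *
np.set_printoptions(precision=4,suppress=True)
T=np.load("w1.npy"); im=cv2.imread("pics/w1.png"); c=im[115:235,190:370]
hsv=cv2.cvtColor(c,cv2.COLOR_BGR2HSV)
def comp(m):
    n,l,s,ce=cv2.connectedComponentsWithStats(m.astype(np.uint8)*255); i=1+np.argmax(s[1:,4]); return s[i],ce[i]+[190,115],np.argwhere(l==i)[:,::-1]+[190,115]
bl=comp((hsv[...,1]>150)&(hsv[...,2]>90)&(abs(hsv[...,0].astype(int)-110)<15))
wh=comp((hsv[...,2]>195)&(hsv[...,1]<60))
bk=comp(hsv[...,2]<50)
for n,z,q in(("blue",.078,bl),("white",.078,wh)):
    (x,y),r=cv2.minEnclosingCircle(q[2].astype(np.float32)); print(n,q[0],q[1],(x,y,r),world("wrist",[q[1],(x,y)],z,T))
rb=cv2.minAreaRect(bk[2].astype(np.float32)); bp=cv2.boxPoints(rb); w=world("wrist",bp,.048,T); print("plinth",bp,w,w.mean(0),np.linalg.norm(np.diff(w,axis=0),axis=1))
w=world("wrist",[(207,133),(354,133),(353,219),(208,220)],.036,T);print(w,w.mean(0),np.linalg.norm(np.diff(w,axis=0),axis=1))
cv2.imwrite("pics/w1c.png",cv2.resize(c,None,fx=4,fy=4,interpolation=cv2.INTER_NEAREST))
E
```

```text
blue [110  57  29  29 659] [313.7466 185.7041] (313.6538391113281, 185.59230041503906, 14.57858657836914) [[0.5398 0.1736 0.078 ]
 [0.5397 0.1735 0.078 ]]
white [   0    4   76  116 2155] [206.4719 198.2566] (223.92442321777344, 177.86627197265625, 65.58867645263672) [[0.5436 0.0647 0.078 ]
 [0.5242 0.0852 0.078 ]]
plinth [[310.  161. ]
 [312.4 156.2]
 [330.4 165.2]
 [328.  170. ]] [[0.5197 0.1737 0.048 ]
 [0.5147 0.1765 0.048 ]
 [0.526  0.1953 0.048 ]
 [0.531  0.1925 0.048 ]] [0.5229 0.1845 0.048 ] [0.0057 0.0219 0.0057]
[[0.4815 0.0653 0.036 ]
 [0.495  0.2242 0.036 ]
 [0.5936 0.2207 0.036 ]
 [0.5805 0.0519 0.036 ]] [0.5376 0.1405 0.036 ] [0.1595 0.0987 0.1693]
```

View pics/w1c.png

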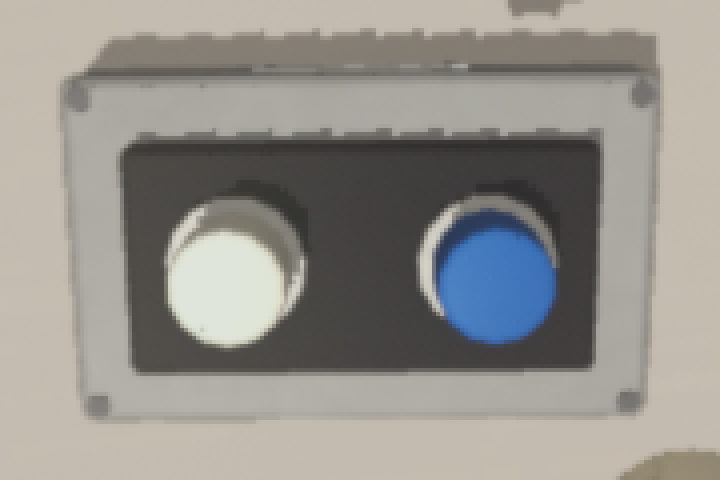

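```bash
python3 - <<'E'
from h import *
from scipy.optimize import least_squares
np.set_printoptions(precision=4,suppress=True)
T=np.load("w1.npy")
px=np.array([(63,75),(657,68),(640,412),(85,418),(120,140),(602,138),(594,370),(132,372),(225,289),(497,289)])/4+[189.6,114.6]
P=np.array([(-50,-83,36),(-50,83,36),(50,83,36),(50,-83,36),(-32,-65,48),(-32,65,48),(32,65,48),(32,-65,48),(0,-34,78),(0,34,78)])/1e3
w=lambda v:P@R.from_euler('z',v[2]).as_matrix().T+[v[0],v[1],0]
f=lambda v:(project("wrist",w(v),T)-px).ravel()
s=least_squares(f,[.537,.14,-.08]);print(s.x,np.degrees(s.x[2]));print(f(s.x).reshape(-1,2)); print(w(s.x)[-2:]); np.save("box.npy",s.x)
# independent: top camera caps, using centres from crop
print(project("top",w(s.x)[-2:]))
E
```

```text
[ 0.537   0.14   -0.0766] -4.386398711522826
[[-2.2559 -0.6442]
 [ 2.2916 -0.1147]
 [ 1.8447  1.2269]
 [-1.6184  0.8217]
 [-1.0713  0.8813]
 [ 0.8446  0.4119]
 [ 0.3996  0.0816]
 [-0.6713  0.4832]
 [ 0.0856 -0.804 ]
 [ 0.1429 -1.3352]]
[[0.5344 0.1061 0.078 ]
 [0.5396 0.1739 0.078 ]]
[[237.4382 209.8848]
 [208.7293 206.0682]]
```

```bash
cat >>h.py <<'E'
def feel(p,yaw):
    robot.move_to([p[0],p[1],.13],[180,0,yaw]); robot.line_to([p[0],p[1],.099],velocity=.08)
    f0=robot.current_contact_force()[2]; log=[]
    for d in np.arange(-.002,.0132,.0015):
        hit=robot.line_to([p[0],p[1],.095-d],velocity=.02,f_stop=7)
        log.append((round((.095-robot.current_tool_pos()[2])*1e3,1),round(robot.current_contact_force()[2]-f0,1)))
        if hit or log[-1][1]>3.2: break
    robot.line_to([p[0],p[1],.105],velocity=.06)
    return log
E
python3 - <<'E'
from h import *
x,y,t=np.load("box.npy"); u=np.array([-np.sin(t),np.cos(t)])
for n,s in(("blue",.034),("white",-.034)):
    print(n,feel(np.array([x,y])+s*u,175.6), robot.current_time_s())
E
```

```text
blue [(np.float64(-2.4), np.float64(0.0)), (np.float64(-0.4), np.float64(-1.3)), (np.float64(1.2), np.float64(-0.0)), (np.float64(2.6), np.float64(0.5)), (np.float64(4.1), np.float64(0.6)), (np.float64(5.6), np.float64(-0.1)), (np.float64(7.2), np.float64(-0.8)), (np.float64(8.6), np.float64(-0.8)), (np.float64(10.1), np.float64(-1.0)), (np.float64(11.6), np.float64(-0.5)), (np.float64(13.1), np.float64(-0.5))] 7.6083
white [(np.float64(-2.3), np.float64(0.3)), (np.float64(-0.5), np.float64(-0.6)), (np.float64(1.1), np.float64(1.2)), (np.float64(2.6), np.float64(0.7)), (np.float64(4.1), np.float64(0.5)), (np.float64(5.6), np.float64(-0.4)), (np.float64(7.1), np.float64(0.7)), (np.float64(8.6), np.float64(-0.2)), (np.float64(10.1), np.float64(-0.1)), (np.float64(11.6), np.float64(-0.0)), (np.float64(13.1), np.float64(0.4))] 11.825
```

```bash
python3 - <<'E'
from h import *
np.set_printoptions(precision=2,suppress=True)
def F():
    v=[]
    for _ in range(8): v.append(robot.current_contact_force()[2]); robot.pause(.01)
    return np.mean(v)
x,y,t=np.load("box.npy"); u=np.array([-np.sin(t),np.cos(t)])
p=np.array([x,y])-.034*u
f0=F()
for d in (.003,.009,.012,.013,.014):
    robot.line_to([*p,.095-d],velocity=.03,f_stop=8); print(d,robot.current_tool_pos(),F()-f0)
im=vision.grab_frame("wrist"); cv2.imwrite("pics/w2.png",im[:,:,::-1])
print(robot.current_finger_gap(),robot.current_time_s())
E
```

```text
0.003 [0.53 0.11 0.09] -0.06290765613977961
0.009 [0.53 0.11 0.09] -0.09260847348839979
0.012 [0.53 0.11 0.08] -0.21426339764815716
0.013 [0.53 0.11 0.08] -0.24809053597742378
0.014 [0.53 0.11 0.08] -0.002405603456462735
0.0025855375118938283 13.9583
```

View pics/w2.png

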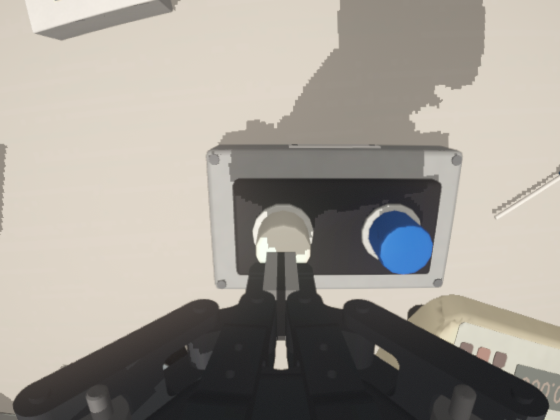

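```bash
python3 - <<'E'
from h import *
np.set_printoptions(precision=1,suppress=True)
T=wristpose()
for r in (.0,.01,.017,.03):
    print(r,project("wrist",[(T@[a,0,r,1])[:3] for a in(.011,0,-.011)],T).ravel())
x,y,t=np.load("box.npy"); u=np.array([-np.sin(t),np.cos(t)])
for h in (.048,.064,.078): print(h,project("wrist",[[*(np.array([x,y])+s*u),h] for s in(-.034,.034)],T).ravel())
im=cv2.imread("pics/w2.png")[190:310,220:460]; cv2.imwrite("pics/w2c.png",cv2.resize(np.clip(im*1.6,0,255).astype('uint8'),None,fx=3.3,fy=3.3,interpolation=cv2.INTER_CUBIC))
E
```

```text
0.0 [283.1 233.2 283.1 252.5 283.  271. ]
0.01 [283.  226.5 282.9 245.  282.9 262.7]
0.017 [282.9 222.3 282.8 240.2 282.8 257.4]
0.03 [282.7 215.1 282.7 232.  282.6 248.4]
0.048 [282.7 230.3 390.3 230.1]
0.064 [282.8 240.2 398.8 239.8]
0.078 [283.  250.2 407.3 249.6]
```

View pics/w2c.png

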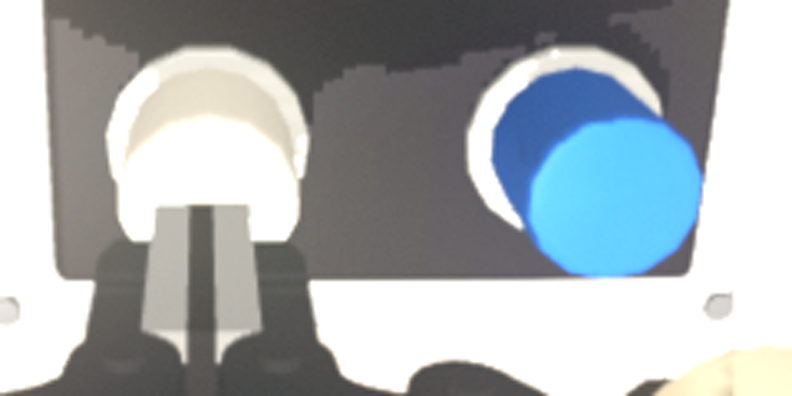

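The view suggests the fingertip isn't reaching the white cap: its top still projects at the unpressed height and there's no force. I'll go on down in small steps, using averaged forces to find first contact.

```bash
cat >>h.py <<'E'
def F(n=6):
    v=[]
    for _ in range(n): v.append(robot.current_contact_force()[2]); robot.pause(.01)
    return np.mean(v)
E
python3 - <<'E'
from h import *
x,y,t=np.load("box.npy"); u=np.array([-np.sin(t),np.cos(t)])
p=np.array([x,y])-.034*u
f0=F(); z=.081; log=[]
while z>.060:
    z-=.001; robot.line_to([*p,z],velocity=.03,f_stop=6); f=F()-f0; log.append((round(robot.current_tool_pos()[2]*1e3,1),round(f,2)))
    if abs(f)>3: break
print(log,robot.current_time_s())
im=vision.grab_frame("wrist"); cv2.imwrite("pics/w3.png",im[:,:,::-1])
E
```

```text
[(np.float64(80.0), np.float64(-0.17)), (np.float64(78.9), np.float64(-0.33)), (np.float64(77.9), np.float64(0.08)), (np.float64(76.9), np.float64(-0.75)), (np.float64(76.0), np.float64(-0.42)), (np.float64(75.0), np.float64(-0.16)), (np.float64(73.9), np.float64(-0.35)), (np.float64(73.0), np.float64(-0.16)), (np.float64(71.9), np.float64(-0.05)), (np.float64(70.9), np.float64(-0.23)), (np.float64(70.0), np.float64(0.25)), (np.float64(69.0), np.float64(0.01)), (np.float64(68.0), np.float64(-0.27)), (np.float64(67.0), np.float64(0.29)), (np.float64(65.9), np.float64(-0.17)), (np.float64(65.0), np.float64(-0.05)), (np.float64(64.0), np.float64(-0.15)), (np.float64(62.9), np.float64(-0.25)), (np.float64(61.9), np.float64(0.07)), (np.float64(61.0), np.float64(-0.06)), (np.float64(59.9), np.float64(-0.16))] 20.3083
```

View pics/w3.png

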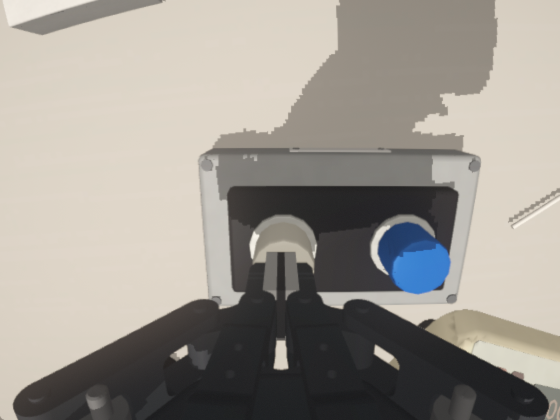

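```bash
python3 - <<'E'
from h import *
np.set_printoptions(precision=1,suppress=True)
T=wristpose()
a=vision.grab_frame("scene")[:,:,::-1]; b=vision.grab_frame("top")[:,:,::-1]; w=cv2.imread("pics/w3.png")
A=cv2.resize(a[150:250,190:320],None,fx=4,fy=4,interpolation=cv2.INTER_CUBIC); B=cv2.resize(b[170:250,180:270],None,fx=3,fy=3,interpolation=cv2.INTER_CUBIC); C=cv2.resize(np.clip(w[200:310,230:350]*1.8,0,255).astype('uint8'),None,fx=2.2,fy=2.2,interpolation=cv2.INTER_CUBIC)
o=np.zeros((520,800,3),'uint8'); o[:400,:520]=A; o[:240,522:792]=B; o[250:492,522:786]=C
cv2.imwrite("pics/s3.png",o)
P=[(T@[0,0,r,1])[:3] for r in(0,.017)]+[[*T[:2,3],.078]]
print(T[:3,3],(project("scene",P)-[190,150])*4,project("wrist",P[2],T)-[230,200])
E
```

```text
Traceback (most recent call last):
  File "h.py", line 18, in project
    q=(np.atleast_2d(P)@T[:3,:3].T+T[:3,3])@F
      ~~~~~~~~~~~~~~~~~~~~~~~~~~~~~~~~~~~~~^~
ValueError: matmul: Input operand 1 does not have enough dimensions (has 0, gufunc core with signature (n?,k),(k,m?)->(n?,m?) requires 1)
```

View pics/s3.png

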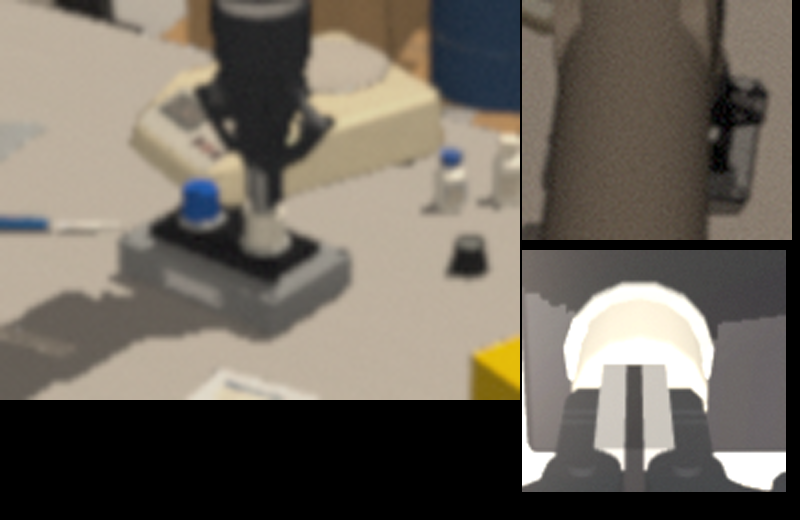

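```bash
sed -i 's/^def F(/def Fz(/; s/^F=np/FL=np/; s/)@F$/)@FL/' h.py; python3 - <<'E'
from h import *
np.set_printoptions(precision=1,suppress=True)
T=wristpose(); c=T[:2,3]
P=[(T@[0,0,r,1])[:3] for r in(-.03,-.02,-.01,0,.017)]+[[*c,.078]]
print(T[:3,3],(project("scene",P)-[190,150])*4)
for h in(.062,.070,.078,.084): print(h,project("wrist",[[c[0]-.0155,c[1],h],[c[0],c[1],h],[c[0]+.0155,c[1],h]],T)[:,1])
w=cv2.cvtColor(cv2.imread("pics/w3.png"),cv2.COLOR_BGR2GRAY)
for k in(258,270,283,296,308):print(k,w[210:275,k])
hs=cv2.cvtColor(cv2.imread("pics/w3.png"),cv2.COLOR_BGR2HSV)[:320,350:470]; m=(hs[...,1]>150)&(abs(hs[...,0].astype(int)-110)<15)&(hs[...,2]>150); q=np.argwhere(m);print(q.min(0),q.max(0))
x,y,t=np.load("box.npy"); u=np.array([-np.sin(t),np.cos(t)]);b=np.array([x,y])+.034*u
print(project("wrist",[[b[0]-.0155,b[1],.078],[*b,.078],[b[0]+.0155,b[1],.078]],T))
E
```

```text
[0.5 0.1 0.1] [[263.7 197. ]
 [263.9 208.3]
 [264.2 219.6]
 [264.5 230.8]
 [264.9 249.7]
 [264.  210.6]]
0.062 [226.5 254.1 280.1]
0.07 [232.2 260.8 287.8]
0.078 [238.4 268.2 296.2]
0.084 [243.5 274.3 303. ]
258 [ 49  48  49  50  49  50  50  50  49  49  50  50  50  54  72 100 124 140
 148 150 151 151 150 154 192 232 229 199 166 144 133 130 130 131 131 131
 132 134 135 137 141 145 153 162 171 176 178 179 179 179 178 168 130  68
  53  53  53  53  52  52  52  52  54  56  54]
270 [ 46  47  46  47  46  47  60  95 126 144 149 148 148 149 145 137 135 135
 136 135 136 136 137 137 137 138 138 138 138 139 141 144 150 161 176 181
 182 181 181 180 179 162 116 112 113 113 112 112 113 113 112 113 112 112
 113 112 112 112 112 112 113 112 112 112 112]
283 [ 44  43  43  47  75 114 134 154 149 148 147 145 140 137 136 137 138 138
 137 138 138 139 139 139 139 139 140 140 143 149 159 175 184 183 183 181
 181 181 181 180 178 157  76  50  50  49  48  46  46  45  45  47  47  46
  46  45  44  44  44  43  43  43  43  43  44]
296 [ 42  41  41  42  42  44  56  90 122 139 147 147 148 149 148 141 135 135
 135 135 135 135 136 136 136 136 136 137 137 137 139 143 149 162 177 181
 182 181 180 180 179 178 176 175 174 174 174 170 162 157 149 146 129  99
  99 106 106 107 108 108 108 108 108 109 110]
308 [ 40  40  41  40  40  41  41  41  41  40  41  41  41  42  55  84 116 136
 147 150 150 149 148 148 149 150 150 145 136 129 127 127 128 129 129 129
 129 131 131 134 138 144 154 167 175 177 178 178 178 178 178 178 175 157
 110  59  46  45  45  45  45  45  46  51  49]
[244  42] [293  99]
[[424.5 237.9]
 [422.6 267.3]
 [420.6 294.8]]
```

Both cameras agree that the fingertips are about 20 mm behind the reported TCP, not 17 mm ahead, and the white cap is untouched. I'll keep descending gently to find real contact.

```bash
python3 - <<'E'
from h import *
x,y,t=np.load("box.npy"); u=np.array([-np.sin(t),np.cos(t)])
p=np.array([x,y])-.034*u
f0=Fz(10); z=.060; log=[]
while z>.036:
    z-=.0015; robot.line_to([*p,z],velocity=.03,f_stop=6); f=Fz(5)-f0; log.append((round(float(robot.current_tool_pos()[2])*1e3,1),round(float(f),2)))
    if abs(f)>3: break
print(log,robot.current_time_s())
vision.grab_frame("wrist")
im=vision.grab_frame("wrist"); cv2.imwrite("pics/w4.png",im[:,:,::-1])
w=cv2.cvtColor(im,cv2.COLOR_RGB2GRAY)
print(w[205:270,283]); T=wristpose(); c=T[:2,3]
for h in(.066,.075,.078): print(h,project("wrist",[[c[0]-.0155,c[1],h]],T)[:,1])
E
```

```text
[(58.5, -0.09), (57.0, 0.59), (55.5, 0.56), (54.0, 0.83), (52.5, 0.52), (51.0, 0.89), (49.5, 1.17), (48.0, 1.27), (46.7, 2.76), (45.5, 5.94)] 23.4583
[ 41  41  41  42  42  40  42  42  43  40  41  41  41  41  42  41  44  54
  87 116 136 153 149 148 147 145 142 139 139 139 138 139 139 141 144 150
 164 182 185 183 182 181 180 180 180 178 157  76  49  48  48  47  46  45
  46  45  45  45  46  45  44  43  42  44  42]
0.066 [240.51086453]
0.075 [248.56034074]
0.078 [251.45933808]
```

White meets the plunger 11 mm below first contact, which the picture confirms, so it's locked. The real tip is about 20.5 mm behind the TCP, so caps touch at TCP z ≈ 0.0575. Next is blue.

```bash
python3 - <<'E'
from h import *
x,y,t=np.load("box.npy"); u=np.array([-np.sin(t),np.cos(t)])
b=np.array([x,y])+.034*u; p=np.array([x,y])-.034*u
robot.line_to([*p,.072],velocity=.1); robot.line_to([*b,.072],velocity=.15)
def feel(zs=.060):
    robot.line_to([*b,zs],velocity=.06); f0=Fz(8); z=zs; log=[]
    while z>.0448:
        z-=.0015; robot.line_to([*b,z],velocity=.03,f_stop=6); f=Fz(4)-f0; log.append((round(float(robot.current_tool_pos()[2])*1e3,1),round(float(f),2)))
        if abs(f)>3: break
    return log
L=feel(); print(L,robot.current_time_s())
if L[-1][0]>51 and L[-1][1]>3:
    robot.line_to([*b,.062],velocity=.06)
    hit=robot.line_to([*b,.037],velocity=.04,f_stop=20); print("stroke",hit,robot.current_tool_pos()[2],Fz(4))
    robot.line_to([*b,.062],velocity=.05)
    print("after",feel(),robot.current_time_s())
robot.line_to([*b,.075],velocity=.1)
E
```

```text
[(58.7, 0.22), (57.0, 0.39), (55.5, 0.76), (53.9, 0.35), (52.5, 0.9), (51.0, 0.7), (49.5, 1.45), (48.0, 1.51), (46.6, 2.55), (45.5, 4.91)] 27.825
```

Blue gives the same profile, with the plunger at 11 mm, so it's also locked and needs no click. On to the hood.

```bash
python3 - <<'E'
from h import *
np.set_printoptions(precision=4,suppress=True)
p=robot.current_tool_pos(); robot.line_to([p[0],p[1],.12],velocity=.2)
robot.move_to([.488,-.191,.20],[180,0,159.4]); fingers.gripper_to(0.5)
T=wristpose(); im=vision.grab_frame("wrist"); np.save("w5.npy",T); cv2.imwrite("pics/w5.png",im[:,:,::-1])
print(T[:3,3],robot.current_eef_rot(),robot.current_time_s())
cv2.imwrite("pics/w5c.png",cv2.resize(im[60:280,160:420,::-1],None,fx=3,fy=2.7,interpolation=cv2.INTER_CUBIC))
E
```

```text
[ 0.4881 -0.1908  0.2   ] [179.9994   0.0011 159.4062] 30.5917
```

View pics/w5c.png

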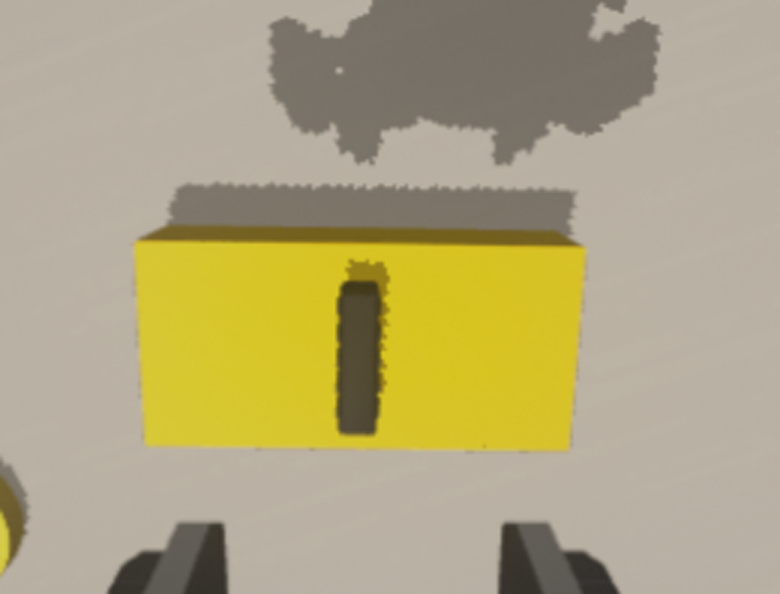

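```bash
cat > fit.py <<'E'
from h import *
from scipy.optimize import least_squares
T=np.load("w5.npy")
px=np.array([(136,241),(584,246),(570,450),(145,445),(358,363)])/[3,2.7]+[159.7,59.7]
P=np.array([(-38,-71,51),(-38,71,51),(38,71,51),(38,-71,51),(0,0,74)])/1e3
w=lambda v:P@R.from_euler('z',v[2]).as_matrix().T+[v[0],v[1],0]
f=lambda v:(project("wrist",w(v),T)-px).ravel()
s=least_squares(f,[.488,-.191,-.36])
E
python3 - <<'E'
from fit import *
np.set_printoptions(precision=4,suppress=True)
print(s.x,np.degrees(s.x[2]),f(s.x).reshape(-1,2)); x,y,t=s.x
yaw=180+np.degrees(t)
robot.move_to([x,y,.075],[180,0,yaw])
print("hit",robot.line_to([x,y,.0345],velocity=.08,f_stop=8),robot.current_tool_pos())
fingers.gripper_to(0.0,force=50); g=robot.current_finger_gap()
f0=Fz(5); q=wristpose(); np.save("grasp.npy",np.r_[q[:3,3],x,y,t])
vision.grab_frame("wrist")
robot.line_to([x,y,.0545],velocity=.08)
print("gap",g,robot.current_finger_gap(),"lift dF",Fz(5)-f0,robot.current_time_s())
im=vision.grab_frame("wrist"); cv2.imwrite("pics/w6.png",im[:,:,::-1])
E
```

```text
[ 0.4891 -0.1938 -0.3716] -21.293800666835416 [[-1.3416 -0.6462]
 [ 1.339  -0.5565]
 [ 0.1894  0.3076]
 [-0.3754  0.4668]
 [ 0.1695  0.7113]]
hit False [ 0.4895 -0.1941  0.0348]
gap 0.12569897545063344 0.12655034638728882 lift dF -5.710326878859416 32.7333
```

View pics/w6.png

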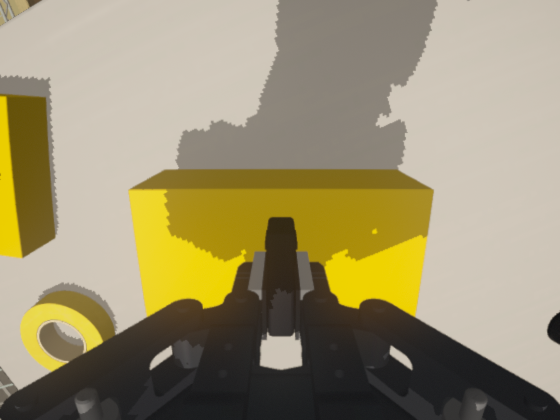

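The grasp looks good: gap 0.126 (≈11 mm, rib 12) and the hood has lifted, as the image shows. Next I'll carry and lower it.

```bash
python3 - <<'E'
from h import *
np.set_printoptions(precision=4,suppress=True)
x,y,t=np.load("box.npy"); yaw=180+np.degrees(t)
p=robot.current_tool_pos(); robot.line_to([p[0],p[1],.14],velocity=.2)
robot.line_to([x,y,.14],[180,0,yaw],velocity=.2); robot.pause(.2)
print(robot.current_tool_pos(),robot.current_eef_rot(),robot.current_time_s())
f0=Fz(5)
robot.line_to([x,y,.09],velocity=.1,f_stop=8); print(robot.current_tool_pos(),Fz(4)-f0)
hit=robot.line_to([x,y,.069],velocity=.03,f_stop=8)
print(hit,robot.current_tool_pos(),robot.current_eef_rot(),Fz(4)-f0,robot.current_finger_gap(),robot.current_time_s())
im=vision.grab_frame("wrist"); cv2.imwrite("pics/w7.png",im[:,:,::-1])
E
```

```text
[0.5371 0.1391 0.1401] [-179.9905    0.0069  175.5344] 35.3917
[0.5375 0.14   0.0903] 0.717349421789029
True [0.5365 0.1399 0.0712] [-179.9826   -0.0744  175.6191] 6.687206356649924 0.12553661232566124 36.7583
```

View pics/w7.png

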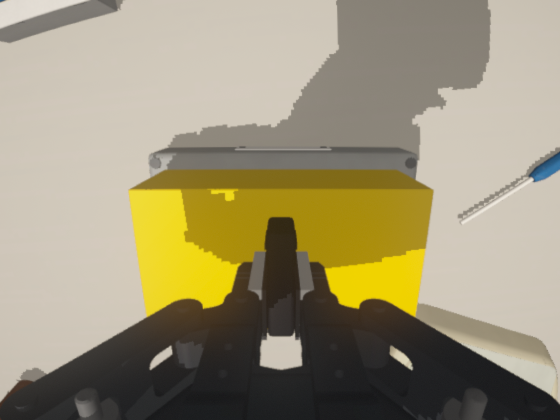

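Contact came at TCP 0.0712, against 0.0708 expected for fully seated (0.083 if it were resting on the plinth). Release, back off and check.

```bash
python3 - <<'E'
from h import *
x,y,t=np.load("box.npy"); yaw=180+np.degrees(t)
fingers.gripper_to(0.5); robot.line_to([x,y,.12],velocity=.1); robot.line_to([x,y,.24],velocity=.25)
T=wristpose(); np.save("w8.npy",T); im=vision.grab_frame("wrist"); print(robot.current_time_s())
P=np.array([(-38,-71,87),(-38,71,87),(38,71,87),(38,-71,87)])/1e3@R.from_euler('z',t).as_matrix().T+[x,y,0]
q=project("wrist",P,T); o=im[:,:,::-1].copy()
c=cv2.resize(o[60:280,160:420],None,fx=3,fy=2.7,interpolation=cv2.INTER_CUBIC)
cv2.polylines(c,[((q-[160,60])*[3,2.7]).astype(np.int32)],True,(255,0,0),1); cv2.imwrite("pics/w8c.png",c)
E
```

```text
38.55
```

View pics/w8c.png

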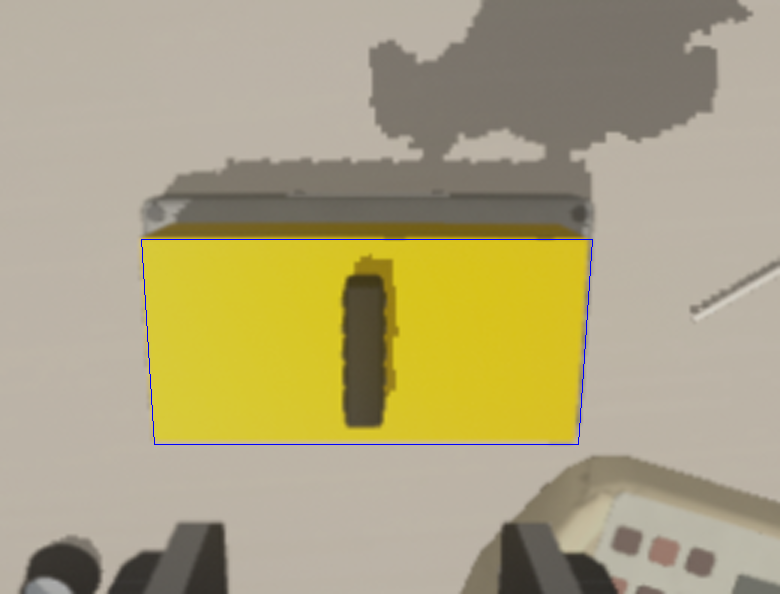

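The hood's top face lies exactly on the outline predicted for a fully seated hood (about (142,239) to (592,239) down to (155,444) to (578,444) in the crop). Handing in.

```bash
python3 -c "
from station import *
workorder.close_job(); print(robot.current_time_s())"
```

```text
the job is handed in; nothing more can be done
the job is handed in; nothing more can be done
```

Both buttons were already locked in, so I clicked neither. The right-sized yellow hood now sits fully down on the box, and I handed the job in after about 39 s of robot time.

- **Buttons:** I pressed each cap lightly. Both gave 0.5 to 1.5 N free travel, then the plunger about 11 mm below first contact, at 5 to 6 N. I went no deeper than 12 mm, so no state was changed. Contact force started at about the same height on both caps. A picture confirmed the cap was down only for the white one.
- **Hood:** It measured about 140 x 72 mm, which ruled out the smaller look-alike. After release, its top face matched the outline predicted for full seating. On lowering, contact came 0.4 mm above the expected seated height; resting on the plinth would have been about 12 mm higher.
- **Disagreement:** The shut fingertips reached about 20 mm behind the reported TCP, not 17 mm ahead as stated. My first feels therefore never touched the caps, and I repeated them using a contact height found by force and camera.
- **Other objects:** I didn't touch the bottle, tape roll, loupe or screwdriver. I made no separate check that they hadn't moved.

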